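Reset a ratchet indexing head to its home stop and index it three clicks

TASK

The ratchet indexing head of the drilling jig has been run past its place. Tip the pawl lever over so that the pawl is clear of the teeth, turn the knob back counter-clockwise until its pin bears lightly on the home stop, and tip the lever back so that the pawl drops into the teeth there. Then advance the knob clockwise by exactly three clicks, ease it back until the tooth bears lightly on the pawl and let go; never force the head against the pawl or the stop, and leave the things lying round it alone.

Things in the scene. Friction and masses are not known exactly. Their poses are not given: they have to be found in the camera images.
- knob_grip (a point): Centre of the black bar knob on top of the head: 64 mm long, 24 wide, 34 high (17 mm above and below this point), 135 mm above the trolley top, on a stem 18 to 22 mm thick, with 50 mm free space below the bar. Frame: x along the bar, y across it, z up along the axis it turns on. It turns with the knob.
- index_wheel (a joint): Angle of knob and ratchet wheel, rad, growing clockwise from above (advance); 0.9 to 1.4 at the start. It meets the home stop between -0.1 and +0.1 (to be felt). One tooth is 0.262; a tooth bears on the dropped pawl at 0.131, 0.393, 0.655, 0.916 .., where the pawl also clicks over, so three clicks from home rest at 0.655. Stays where left (friction 0.04 N m). Pawl in: turns clockwise only.
- pawl_lever (a joint): Angle of pawl and lever, rad: 0 = nose at the bottom of a tooth gap, lever leaning to the robot; up to about 0.14 while riding up a tooth; 1.1 = tipped over to its limit, pawl clear, lever leaning away from the robot. Its weight holds it on either side (past about 0.5 it sinks over by itself, damped); under 1.5 N at the handle moves it. Push it past the middle only; pushed on, it presses on the teeth.
- lever_grip (a point): Centre of the lever's cross handle: a steel roller 20 mm thick and 46 mm long, its length along the y axis of lever_pivot, about 127 mm above the trolley top. It swings at 56 mm radius about that pivot, rising 7 mm at mid-swing. Free space in front, behind and above.
- lever_pivot (a point): Fixed pivot of the pawl lever, 78 mm above the trolley top. Axes of the fixed head: x = the way the handle is pushed to free the pawl (away from the robot), y along the lever's axle towards the knob, z up. The handle stands 27 mm before the pivot (-x, pawl in) or 32 mm beyond it (+x, pawl clear). The knob axis is at x = -34, y = +112 mm.
- index_head: The fixed head: base plate 220x260x12 mm on the trolley; origin on the knob's axis at the trolley top, axes as lever_pivot. On the axis turn an aluminium disc (156 mm across, 30 to 38 mm up) and a steel wheel (110 mm across, 24 upright saw teeth on its rim, tops 61 mm up). The tooth load on the pawl acts 49 mm from the axis: a light sure touch is 2 to 5 N (0.10 to 0.25 N m); over 10 N is forcing it.
- home_stop: The adjustable home stop: a rubber-faced steel finger 10 mm wide reaching in over the wheel, 70 mm up; origin on the knob's axis at the trolley top, finger along its +y. An upright 8 mm pin on the wheel, 34 mm from the axis, meets its +x face when the knob is turned back. A light sure touch is 2 to 5 N (0.07 to 0.17 N m at the knob, plus 0.04 friction); over 10 N (0.34 N m) is forcing it.
- screw_tin_mid (a point): Bystander: open tin cup of screws, 67 mm across, 38 mm high; the point is at its middle, half-way up. Leave it alone.
- bush_brass_mid (a point): Bystander: turned brass bush, 34 mm across, 28 mm high; the point is at its middle, half-way up. Leave it alone.
- tape_measure_mid (a point): Bystander: pocket tape measure, 83x87x41 mm; the point is at its middle, half-way up. Leave it alone.
- spanner_17_mid (a point): Bystander: combination spanner, 193 mm long, lying behind the index head; the point is at its middle, half-way up. Leave it alone.
- nut_m16_mid (a point): Bystander: hexagon nut, 27 mm, lying on the base plate of the index head; the point is at its middle, half-way up. Leave it alone.
- bolt_m12_mid (a point): Bystander: hexagon bolt, 68 mm long; the point is at its middle, half-way up. Leave it alone.

How it is judged:
On the way, in this order (a step that is already met when the one before it is completed fails the run):
1. the pawl lever is tipped right over, pawl clear of the teeth (value of joint pawl_lever above 0.9 rad), for 0.2 s.
2. with the pawl clear, the wheel's pin bears on the home stop (over 2 N) (value of joint pawl_lever above 0.9 rad and contact force between index_wheel and home_stop above 2 N), for 0.1 s.
3. the pawl is dropped back into the teeth with the wheel still at home (value of joint pawl_lever below 0.2 rad and value of joint index_wheel below 0.12 rad), for 0.2 s.
4. three clicks on, the tooth bears back on the pawl (over 2 N) (value of joint index_wheel between 0.615 and 0.695 rad and value of joint pawl_lever below 0.08 rad and contact force between index_wheel and pawl_lever above 2 N), for 0.1 s.
At the end, for the whole second after the job is handed in: The wheel stands at rest three clicks on from home with the tooth back on the pawl (joint 0.655 within 0.04 rad), the pawl down in the tooth gap (pawl joint under 0.08) (value of joint index_wheel between 0.615 and 0.695 rad and value of joint pawl_lever below 0.08 rad and velocity of joint index_wheel between -0.05 and 0.05 rad/s); the robot touches nothing.
It fails at once if the wheel is forced against the pawl (over 10 N) (contact force between index_wheel and pawl_lever above 10 N).
It fails at once if the wheel is forced against the home stop (over 10 N) (contact force between index_wheel and home_stop above 10 N).
It fails at once if a bystander is moved (over 25 mm) (distance of any of screw_tin_mid, bush_brass_mid, tape_measure_mid, spanner_17_mid, nut_m16_mid, bolt_m12_mid from where it was at the start of the episode above 0.025 m).
It also fails if it takes over 72 s, if anything falls off the work surface, if the arm or the gripper's body presses on something with over 40 N, if the wrist force passes 120 N, or if a joint passes its speed limit or range.

ROBOT

A 6-joint arm with a two-finger parallel gripper is mounted at the origin on a cart in front of the work surface, level with it; the furniture and walls round the work are solid. World frame = base frame: x ahead of the robot, y to its left, z up, the work surface at z = 0. Lengths are in m, angles in rad, forces in N, time in s.
With the tool pointing down it reaches from about 0.3 to 0.95 m from the base axis. Payload 3.1 kg.
Tool frame: the origin (TCP) lies on the centre line of the jaws, within the pads' length; the fingertips stand 25 mm ahead of it and the grasp point (between the pads) lies 6 mm ahead of it; x points along the fingers, y is the direction in which the jaws open and shut, and the axes are right-handed (so a half turn about x gives the same grasp; the last joint's range is limited). The gripper opens to 85 mm and grips with 20 to 120 N. Pads are 22 mm wide; open, the fingers measure 114 mm over their backs; the gripper's body (76 mm by 85 mm) begins 54 mm behind the grasp point. The pads swing forward as they close: fully open they stand 13 mm farther back than shut.
Start: joints at [-1.413, 0.308, 1.634, -0, 1.2, -0.07], TCP at [0.141, -0.609, 0.256] pointing down, gripper open.
Joint ranges: [-3.06, 3.06], [-0.79, 1.96], [0.05, 2.63], [-1.19, 4.34], [0.05, 2.64], [-2.94, 2.94]. Speed limits (rad/s): [2.79, 2.79, 3.14, 3.14, 3.14, 3.14].

INTERFACE

Orientations are given as a 3x3 rotation matrix whose columns are the frame's x, y, z axes.
In Python, from station import r, set_gripper, solve_ik, capture, models gives the robot as it stands. Calls block until the motion is done:
- r.move_pose(position, orientation): joint-space move of the TCP to a pose.
- r.move_linear(position, orientation=None, max_speed=0.15): straight line of the TCP; orientation=None keeps the orientation; max_speed is the mean speed in m/s.
- r.movej(angles): joint-space move.
- set_gripper(opening): opening from 0.0 (shut) to 1.0 (fully open); the grip force is fixed at half the most; returns when the fingers have stopped.
- r.hold(seconds).
- solve_ik(position, orientation): joint angles nearest the present ones, or None.
- capture(name): name is "scene" or "top"; returns a dict with "frame" (420x560x3 uint8, blue, green, red), "intrinsics" (3x3 intrinsics, pixels), "k1" (the pictures are not rectified: a ray, as slopes to the right and down, at radius r is drawn at 1 + k1 r^2 times it, then the intrinsics apply), "R" (3x3) and "t" (3): a world point X has camera coordinates R X + t. Camera axes: x right, y down, z forward; pixel columns grow to the right and rows downward; lengths in m; the calibration is good to about 2 mm. A picture is of the moment at which its call begins. There is no depth.
A pose or a line that the arm cannot do raises r.MotionError and nothing moves.
- r.job_done(): hands the job in, once; it reports no verdict.
Trained networks look in a picture, given as the dict that the camera call returned (one of the last four; its "shot" number tells which), for a name from the list of things; names that differ only in an ending like _2 or _b are one class to them, and where a whole thing is asked for, a point or a joint stands for the part that bears it (a point fixed in the world has none). Each returns a list of dicts, best first, with "conf" (0 to 1); they miss things now and then, are a little off and sometimes report something else, mostly with a low value. They report only what shows in the picture. A call takes as long as a camera call.
- models.regions_of(target, picture): "mask" (420x560 bool, what is visible of it).
- models.place_of(target, picture): "at" ([x, y, z] in m, in the coordinates of the camera as it stood for that picture, good to about 4 mm: a listed point, or the origin of a listed thing).
Readings, each from a call of its own:
- r.current_time_s(): time.
- r.current_joints(): joint angles.
- r.current_dq(): joint speeds.
- r.current_effort(): joint torques, N m.
- r.current_position(): TCP position.
- r.current_tcp_rot(): TCP orientation.
- r.current_ft_force(): force on the tool from outside, world axes, zero at the start.
- r.current_wrist_torque(): the same for the moment, N m.
- r.current_finger_gap(): opening from 0.0 (shut) to 1.0 (fully open).
Only numpy, scipy, OpenCV 4.12 (cv2) and the standard library are available. Lean on these libraries where they do the work, as an engineer would, in place of code of your own. Each camera call takes 0.05 s, during which the arm holds its last target. There are 200 camera calls.

## Working session

There is one attempt and no reset: what is moved stays moved. The work goes in short steps, each a Python script; the robot and the scene stay as the last script left them, time stands still between calls to the robot, and variables do not carry over. Pictures are saved under pics/ and viewed, about 8 in all and at most 12, crops included, and the job is handed in when it is done.

```bash
ls; mkdir -p pics
python3 - <<'E'
from station import r,capture,models
import numpy as np,cv2
print(r.current_time_s(), r.current_ft_force(), r.current_wrist_torque())
for n in ["scene","top"]:
    c=capture(n); cv2.imwrite(f"pics/{n}0.png",c["frame"])
    R,t=np.array(c["R"]),np.array(c["t"])
    print(n,"cam at",-R.T@t)
    for k in ["knob_grip","lever_grip","lever_pivot","index_head","home_stop","screw_tin_mid","bush_brass_mid","tape_measure_mid","spanner_17_mid","nut_m16_mid","bolt_m12_mid"]:
        for p in models.place_of(k,c)[:2]:
            print(k,round(p["conf"],2),np.round(R.T@(np.array(p["at"])-t),4), {a:b for a,b in p.items() if a not in("conf","at")})
print(r.current_time_s())
E
```

```text
pics
0.0 [-0.37347489 -0.07156449 -0.21999022] [-0.07274954  0.02461843  0.04523702]
scene cam at [0.1272574  0.48114815 0.75183633]
knob_grip 0.85 [ 0.5329 -0.0575  0.1361] {}
lever_grip 0.7 [0.568  0.1087 0.0157] {}
lever_grip 0.61 [ 0.5467 -0.1626  0.1291] {}
lever_pivot 0.74 [ 0.5786 -0.1591  0.0756] {}
lever_pivot 0.74 [0.5656 0.1114 0.0143] {}
index_head 0.78 [ 0.5309 -0.055   0.0009] {}
index_head 0.49 [0.5645 0.1131 0.0117] {}
home_stop 0.92 [ 0.5306 -0.0507  0.0021] {}
screw_tin_mid 0.91 [0.4875 0.1138 0.0186] {}
bush_brass_mid 0.65 [0.5682 0.1115 0.0176] {}
tape_measure_mid 0.73 [ 0.4817 -0.271   0.0192] {}
tape_measure_mid 0.72 [ 5.311e-01 -5.470e-02 -1.000e-04] {}
spanner_17_mid 0.83 [ 6.831e-01 -9.880e-02 -1.000e-04] {}
spanner_17_mid 0.21 [ 0.5327 -0.0563  0.0006] {}
nut_m16_mid 0.52 [ 0.4466 -0.0071  0.02  ] {}
nut_m16_mid 0.5 [ 0.5754 -0.1593  0.0766] {}
bolt_m12_mid 0.57 [ 0.6015 -0.2355  0.0127] {}
bolt_m12_mid 0.51 [ 0.6833 -0.1007  0.0033] {}
top cam at [ 0.27767475 -0.01756543  1.22801574]
knob_grip 0.74 [ 0.5366 -0.0546  0.135 ] {}
lever_grip 0.64 [ 0.547  -0.1637  0.1266] {}
lever_pivot 0.87 [ 0.5757 -0.1659  0.0798] {}
index_head 0.77 [ 0.5306 -0.0518  0.0013] {}
home_stop 0.72 [ 0.4847 -0.274   0.0211] {}
screw_tin_mid 0.57 [0.4871 0.1164 0.0141] {}
bush_brass_mid 0.61 [0.5697 0.1124 0.0172] {}
tape_measure_mid 0.84 [ 0.4834 -0.2727  0.0208] {}
tape_measure_mid 0.59 [ 0.5465 -0.1661  0.1289] {}
spanner_17_mid 0.86 [ 0.6867 -0.0942  0.0032] {}
nut_m16_mid 0.61 [ 0.4464 -0.0032  0.0203] {}
bolt_m12_mid 0.45 [ 0.6058 -0.2328  0.0088] {}
1.2
```

View pics/scene0.png

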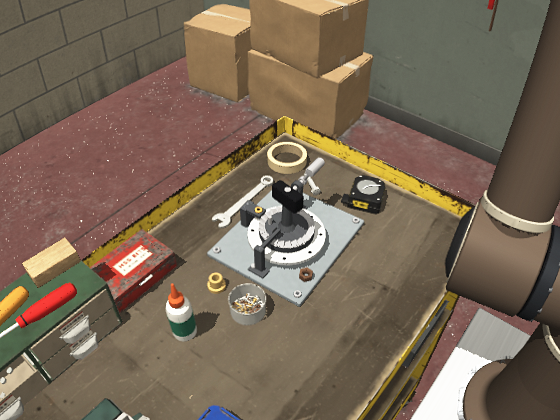

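View pics/top0.png

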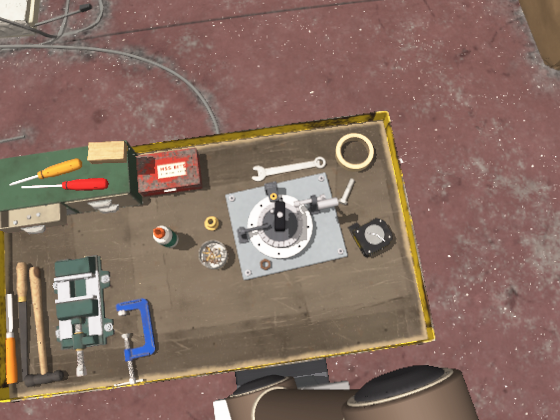

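The scene shows the head on the plate (plate at about px 285,240), with the knob at (287,195) and the lever at (313,175). In the top view the knob is at (280,212) and the lever at (335,200). I'll crop in close with projected points to check.

```bash
cat > h.py <<'E'
from station import r,set_gripper,solve_ik,capture,models
import numpy as np,cv2
def proj(c,X):
    R,t,K=np.array(c["R"]),np.array(c["t"]),np.array(c["intrinsics"])
    p=R@np.asarray(X,float)+t; s=p[:2]/p[2]; s=s*(1+c["k1"]*(s@s))
    return K[:2,:2]@s+K[:2,2]
def world(c,at): return np.array(c["R"]).T@(np.array(at)-np.array(c["t"]))
def crop(c,ctr,w,scale,name,pts=()):
    u,v=np.round(ctr).astype(int); x0,y0=max(u-w,0),max(v-int(.75*w),0)
    im=c["frame"][y0:y0+int(1.5*w),x0:x0+2*w]
    im=cv2.resize(im,None,fx=scale,fy=scale,interpolation=cv2.INTER_CUBIC)
    for X,col in pts:
        q=(proj(c,X)-[x0,y0]+.5)*scale; cv2.circle(im,tuple(int(a) for a in q),3,col,-1)
    return im
def avg(name,cams=("top","scene"),n=3,near=None,d=0.05):
    P=[]
    for cam in cams:
        for _ in range(n):
            c=capture(cam)
            for p in models.place_of(name,c)[:3]:
                X=world(c,p["at"])
                if near is None or np.linalg.norm(X-near)<d: P.append(X);break
    P=np.array(P); return P
E
cat > a.py <<'E'
from h import *
k=avg("knob_grip",near=[.533,-.055,.135]); l=avg("lever_grip",near=[.547,-.163,.128]); pv=avg("lever_pivot",near=[.577,-.162,.078]); ih=avg("index_head",near=[.531,-.053,0])
for n,P in zip("k l pv ih".split(),(k,l,pv,ih)): print(n,np.round(P.mean(0),4),np.round(P.std(0),4),len(P))
ax=(k.mean(0)+ih.mean(0))[:2]/2; d=pv.mean(0)[:2]-ax
yaw=np.arctan2(d[1],d[0])-np.arctan2(-.112,.034); print("yaw",yaw,np.linalg.norm(d))
e=np.array([np.cos(yaw),np.sin(yaw)]); f=np.array([-e[1],e[0]])
H=lambda x,y,z: np.r_[ax+e*x+f*y,z]
B,G,Rd=(255,0,0),(0,255,0),(0,0,255)
pts=[(H(0,0,.152),G),(H(.034,-.112,.078),B),(H(.007,-.112,.127),Rd)]+[(H(.078*np.cos(a),.078*np.sin(a),.038),(255,255,0)) for a in np.arange(12)*np.pi/6]
ims=[]
for n in ("top","scene"):
    c=capture(n); im=crop(c,proj(c,H(.01,-.05,.07)),66,6,n,pts); ims.append(im); cv2.imwrite(f"pics/c_{n}.png",im)
E
python3 a.py
```

```text
k [ 0.5338 -0.0566  0.1366] [0.0022 0.0025 0.0016] 5
l [ 0.548  -0.1639  0.1257] [0.0011 0.001  0.0018] 6
pv [ 0.5755 -0.1612  0.0771] [0.0016 0.0022 0.0023] 6
ih [ 0.5315 -0.0543  0.0013] [0.0009 0.0011 0.0015] 6
yaw 0.09016419821902466 0.11406114652139948
```

View pics/c_top.png

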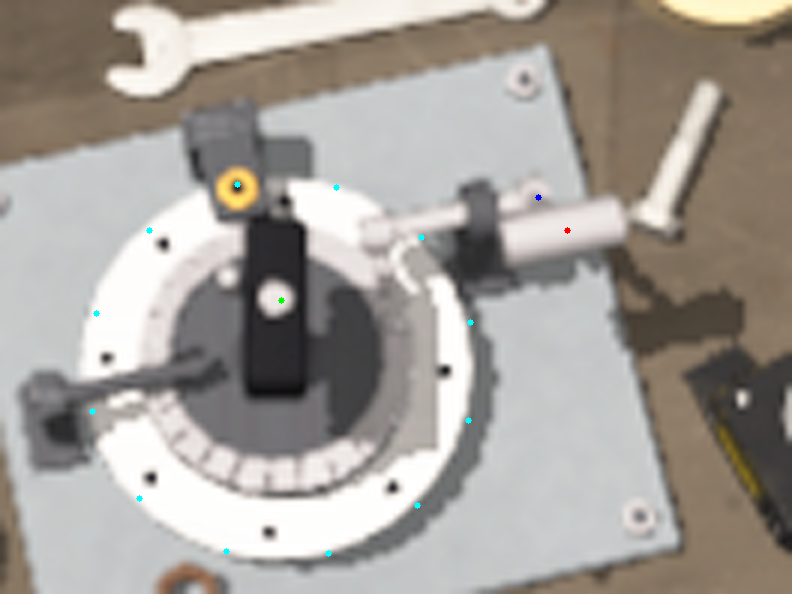

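View pics/c_scene.png

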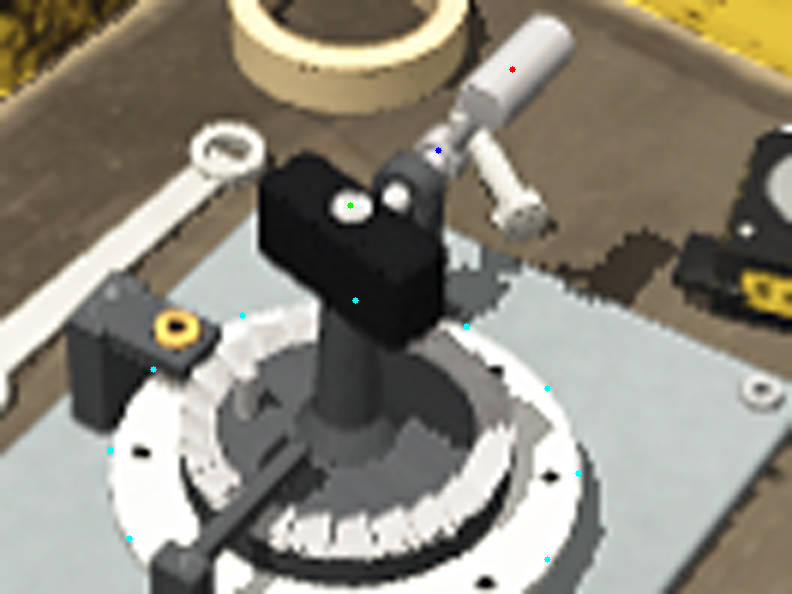

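Projected points fit both crops: the knob centre is at px (281,300) and the roller at (567,230) in the top crop. The pin at (228,275) is about 1.1 rad clockwise of the stop finger, whose tip is at (215,370). Next I'll tip the lever.

```bash
cat >> h.py <<'E'
AX=np.array([.5325,-.0552]); YAW=.09
e=np.array([np.cos(YAW),np.sin(YAW)]); f=np.array([-e[1],e[0]])
PIV=(AX+e*.034-f*.112+np.array([.5755,-.1612]))/2   # blend of model and direct fix
def L(x,y,z): return np.r_[PIV+e*x+f*y,z]
def Rt(psi): c,s=np.cos(psi),np.sin(psi); return np.array([[0,c,s],[0,s,-c],[-1,0,0]],float)
E
python3 - <<'E'
from h import *
print(np.round(r.current_tcp_rot(),3))
print("PIV",PIV)
c=capture("top")
# bar direction: image line through top face -> plane z=.152
m=models.regions_of("knob_grip",c)[0]; M=m["mask"].astype(np.uint8); print(m["conf"],M.sum(),cv2.minAreaRect(cv2.findNonZero(M)))
u,v=proj(c,np.r_[AX,.152]); Pu=proj(c,np.r_[AX+[.03,0],.152])-[u,v]; Pv=proj(c,np.r_[AX+[0,.03],.152])-[u,v]
J=np.c_[Pu,Pv]/.03; d=np.linalg.solve(J,[0,-1.]); bar=np.arctan2(d[1],d[0]); print("bar world angle (image vertical)",bar)
for psi in (YAW+np.pi/2,YAW-np.pi/2): print("lev",psi,solve_ik(L(-.063,0,.2),Rt(psi)))
for b in (0,.655-1.1,1.2):
  for k in (1,-1): print("knob",b,k,solve_ik(np.r_[AX,.141],Rt(bar+b+k*np.pi/2)))
E
```

```text
[[-0.     0.226 -0.974]
 [ 0.    -0.974 -0.226]
 [-1.    -0.     0.   ]]
PIV [ 0.5759644  -0.16244542]
0.97 2854 ((278.7500305175781, 226.25001525878906), (62.22539520263672, 61.51828384399414), 45.0)
bar world angle (image vertical) -0.14527403340890477
lev 1.6607963267948966 [-3.97176818e-01  2.08456404e-01  1.88279630e+00 -4.44089210e-16
  1.05033995e+00 -2.05797314e+00]
lev -1.4807963267948965 [-3.97176818e-01  2.08456404e-01  1.88279630e+00 -4.44089210e-16
  1.05033995e+00  1.08361951e+00]
knob 0 1 [-1.84637449e-01  2.80660008e-01  1.93105672e+00 -4.44089210e-16
  9.29875924e-01 -1.61015974e+00]
knob 0 -1 [-1.84637449e-01  2.80660008e-01  1.93105672e+00 -4.44089210e-16
  9.29875924e-01  1.53143291e+00]
knob -0.44500000000000006 1 [-1.84637449e-01  2.80660008e-01  1.93105672e+00 -4.44089210e-16
  9.29875924e-01 -1.16515974e+00]
knob -0.44500000000000006 -1 [-1.84637449e-01  2.80660008e-01  1.93105672e+00 -4.44089210e-16
  9.29875924e-01  1.97643291e+00]
knob 1.2 1 [-1.84637449e-01  2.80660008e-01  1.93105672e+00 -4.44089210e-16
  9.29875924e-01 -2.81015974e+00]
knob 1.2 -1 [-1.84637449e-01  2.80660008e-01  1.93105672e+00 -4.44089210e-16
  9.29875924e-01  3.31432911e-01]
```

Run:
```python
from h import *
t0=r.current_time_s(); Q=Rt(YAW-np.pi/2)
set_gripper(0.0); print("shut",r.current_time_s()-t0)
zt=.119+.025
r.move_pose(L(-.068,0,.21),Q); print("above",r.current_time_s()-t0, r.current_position())
r.move_linear(L(-.068,0,zt),Q,.15); F0=np.array(r.current_ft_force())
for x in (-.050,-.040,-.030,-.020,-.012,-.007):
    r.move_linear(L(x,0,zt),Q,.06)
    print(x,np.round(np.array(r.current_ft_force())-F0,2),round(r.current_time_s()-t0,2))
r.move_linear(L(-.03,0,.21),Q,.2)
P=avg("lever_grip",n=2,near=L(.03,0,.127),d=.03); print(P.round(4), "exp",L(.032,0,.127)); print(r.current_time_s())
```

```text
shut 0.7667000000000002
above 2.8333000000000004 [ 0.50823263 -0.16942328  0.21016027]
-0.05 [ 0.25  0.06 -0.  ] 3.88
-0.04 [ 0.17 -0.32 -0.68] 4.19
-0.03 [ 0.44 -0.13  0.25] 4.51
-0.02 [ 0.61 -1.24  0.59] 4.83
-0.012 [1.22 0.29 0.08] 5.11
-0.007 [ 0.36 -0.7  -0.45] 5.36
[[ 0.6065 -0.1591  0.1256]
 [ 0.6097 -0.1595  0.1266]] exp [ 0.60783488 -0.1595693   0.127     ]
10.0583
```

The lever is over, as the networks confirm. Next I'll grip the knob and null the side force.

```bash
cat >> h.py <<'E'
def ft(n=10):
    F=[];T=[]
    for _ in range(n):
        F.append(r.current_ft_force());T.append(r.current_wrist_torque());r.hold(.01)
    return np.mean(F,0),np.mean(T,0),np.std(T,0)
E
python3 - <<'E'
from h import *
t0=r.current_time_s(); psi=-.145-np.pi/2; Q=Rt(psi)
r.move_pose(np.r_[AX,.225],Q); set_gripper(.75); print("gap",r.current_finger_gap(),r.current_time_s()-t0)
r.move_linear(np.r_[AX,.141],Q,.15)
F0,T0,s=ft(); print("free",F0.round(2),T0.round(3),"std",s.round(3)); np.save("ft0.npy",np.r_[F0,T0])
set_gripper(0.0); F,T,_=ft(); print("grip",(F-F0).round(2),(T-T0).round(3),r.current_finger_gap(),r.current_position(),r.current_time_s()-t0)
p=np.r_[AX,.141]; y=Q[:,1]
for k in range(2):
    d=.0005; 
    r.move_linear(p+y*d,Q,.02); F2,T2,_=ft(); print(k,"Fy",(F-F0)@y,(F2-F0)@y,"T",(T2-T0).round(3),r.current_time_s()-t0)
    break
print(r.current_position(), r.current_joints())
E
```

```text
gap 0.7468784484655845 1.1500000000000004
free [ 0.2  -0.07  0.3 ] [ 0.01  -0.01  -0.011] std [0.022 0.023 0.023]
grip [-0.37  5.01  3.39] [ 0.468  0.051 -0.041] 0.27150624505478205 [ 0.53322909 -0.05388545  0.1421432 ] 2.4667000000000012
0 Fy -4.904512080445963 -6.938572155056128 T [ 0.675  0.038 -0.023] 2.8000000000000007
[ 0.53322058 -0.05395076  0.1421484 ] [-0.18386302  0.27920093  1.93013799  0.0040373   0.93098499  1.5303511 ]
```

Run:
```python
from h import *
from scipy.optimize import fsolve
c=capture("top")
ax=np.array([.53265,-.05545]); H=lambda x,y,z: np.r_[ax+e*x+f*y,z]
u,v=np.round(proj(c,H(.01,-.05,.07))).astype(int); off=np.array([u-66,v-49])
def dp(q,z): 
    px=np.array(q)/6-.5+off
    return fsolve(lambda s: proj(c,np.r_[s,z])-px,ax)
C=np.array([.533,-.0540])
pin=dp((229,272),.078)-C; print("pin r,ang",np.linalg.norm(pin),np.arctan2(pin[1],pin[0]))
for z in(.07,.075):
  a,b=dp((85,390),z)-C,dp((215,369),z)-C
  for q in (a,b): print("finger",z,np.linalg.norm(q),np.arctan2(q[1],q[0]))
  fa=np.arctan2(a[1],a[0]); pa=np.arctan2(pin[1],pin[0]); print("to contact",fa-.268-pa)
cv2.imwrite("pics/now.png",crop(c,proj(c,H(.01,-.05,.07)),66,6,""))
s=capture("scene"); cv2.imwrite("pics/nows.png",crop(s,proj(s,H(.01,-.0,.07)),66,6,""))
```

```text
pin r,ang 0.034855153990714434 0.43798310783917604
finger 0.07 0.07715111739417742 1.6387148265452038
finger 0.07 0.025942463602876775 1.7379508325699635
to contact 0.9327317187060278
finger 0.075 0.07705746751882347 1.6528503005888975
finger 0.075 0.02619048681419164 1.778468483286671
to contact 0.9468671927497214
```

View pics/nows.png

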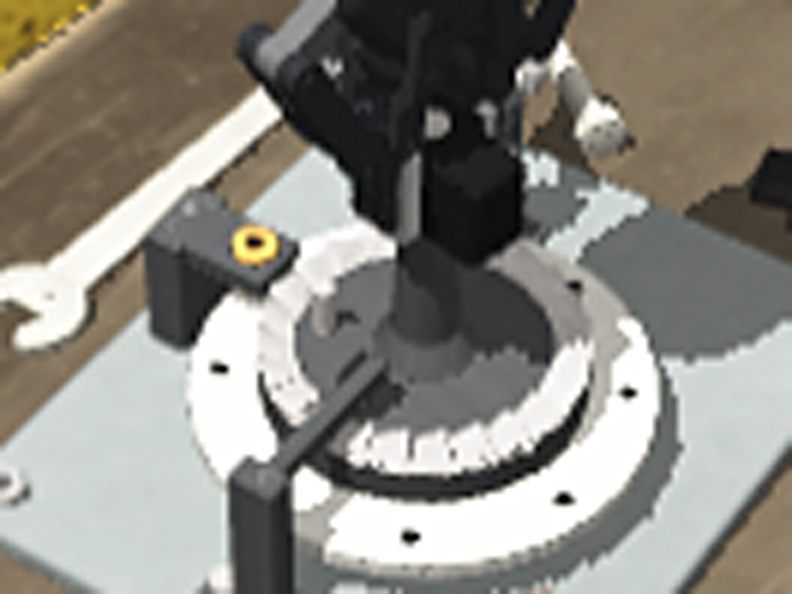

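The scene crop shows the pin at (320,310), well clear of the stop finger, which runs from (260,480) to (380,365). I estimate about 0.95 rad of free turn. I'll do a coarse turn first, recentring on the way.

```bash
cat >> h.py <<'E'
def tz(n=8):  # moment on tool about vertical, relative to free
    b=np.load("ft0.npy"); F,T,_=ft(n); return (F-b[:3]),(T-b[3:])[2]
E
python3 - <<'E'
from h import *
t0=r.current_time_s(); psi=-.145-np.pi/2
p=np.array([.5327,-.0540,.1415])
r.move_linear(p,Rt(psi),.05)
for k in range(5):
    F,T=tz(); print(round(psi,3),"F",F.round(2),"Tz",round(T,3),"j6",round(r.current_joints()[5],4),"p",np.round(p[:2],4),np.round(r.current_position()[:2],4),round(r.current_time_s()-t0,2))
    p[:2]+=.7*F[:2]/4000
    if k<4: psi+=.17; r.move_linear(p,Rt(psi),.1)
    else: r.move_linear(p,Rt(psi),.05); print(tz(),r.current_time_s()-t0)
np.save("state.npy",np.r_[p,psi])
E
```

```text
-1.716 F [-0.27  2.11  3.32] Tz 0.026 j6 1.5333 p [ 0.5327 -0.054 ] [ 0.5332 -0.0538] 0.32
-1.546 F [-0.13  2.5   4.69] Tz 0.035 j6 1.3668 p [ 0.5327 -0.0536] [ 0.5333 -0.0536] 0.7
-1.376 F [-0.37  1.32  4.61] Tz 0.044 j6 1.1976 p [ 0.5326 -0.0532] [ 0.5332 -0.0534] 1.08
-1.206 F [0.05 1.36 5.2 ] Tz 0.057 j6 1.028 p [ 0.5326 -0.053 ] [ 0.5332 -0.0532] 1.47
-1.036 F [-0.39  1.08  5.41] Tz 0.045 j6 0.8585 p [ 0.5326 -0.0527] [ 0.5331 -0.0531] 1.85
(array([-0.2397258 ,  0.21500307,  4.79831166]), np.float64(0.04209841712864792)) 2.1667000000000005
```

Run:
```python
from h import *
t0=r.current_time_s(); *p,psi=np.load("state.npy"); p=np.array(p)
hist=[]; out=[]
for d in [.04,.04,.03]+[.005]*50:
    psi+=d; r.move_linear(p,Rt(psi),.1); F,T=tz(4)
    out.append((round(psi,3),round(T,3),round(F[0],1),round(F[1],1),round(r.current_joints()[5],4)))
    if len(hist)>=4 and abs(T-np.median(hist[-10:]))>.05:
        F,T=tz(8); out.append(("chk",round(T,3)))
        if abs(T-np.median(hist[-10:]))>.05: break
    hist.append(T)
print(*out,sep="\n"); print(r.current_time_s()-t0,r.current_time_s()); np.save("state.npy",np.r_[p,psi])
print(hist and np.median(hist[-10:]))
```

```text
(np.float64(-0.996), np.float64(0.071), np.float64(-0.2), np.float64(0.7), np.float64(0.8188))
(np.float64(-0.956), np.float64(0.064), np.float64(0.1), np.float64(0.8), np.float64(0.7788))
(np.float64(-0.926), np.float64(0.043), np.float64(-0.1), np.float64(0.9), np.float64(0.7488))
(np.float64(-0.921), np.float64(0.083), np.float64(0.1), np.float64(1.0), np.float64(0.7439))
(np.float64(-0.916), np.float64(0.045), np.float64(-0.4), np.float64(1.2), np.float64(0.7388))
(np.float64(-0.911), np.float64(0.049), np.float64(-0.6), np.float64(1.0), np.float64(0.7338))
(np.float64(-0.906), np.float64(0.081), np.float64(-0.7), np.float64(0.8), np.float64(0.7288))
(np.float64(-0.901), np.float64(0.049), np.float64(-0.5), np.float64(0.9), np.float64(0.7238))
(np.float64(-0.896), np.float64(0.048), np.float64(-0.4), np.float64(0.6), np.float64(0.7189))
(np.float64(-0.891), np.float64(0.045), np.float64(-0.5), np.float64(0.9), np.float64(0.7139))
(np.float64(-0.886), np.float64(0.042), np.float64(0.1), np.float64(0.9), np.float64(0.7088))
(np.float64(-0.881), np.float64(0.032), np.float64(-0.3), 
[... 1107 characters left out ...]
oat64(0.048), np.float64(-0.4), np.float64(1.4), np.float64(0.6438))
(np.float64(-0.816), np.float64(0.057), np.float64(-0.2), np.float64(1.2), np.float64(0.6388))
(np.float64(-0.811), np.float64(0.024), np.float64(-0.6), np.float64(1.2), np.float64(0.6338))
(np.float64(-0.806), np.float64(0.048), np.float64(-0.4), np.float64(0.6), np.float64(0.6288))
(np.float64(-0.801), np.float64(0.068), np.float64(-0.0), np.float64(1.3), np.float64(0.6238))
(np.float64(-0.796), np.float64(0.011), np.float64(-0.5), np.float64(1.0), np.float64(0.619))
(np.float64(-0.791), np.float64(-0.114), np.float64(-0.4), np.float64(1.1), np.float64(0.6144))
('chk', np.float64(-0.13))
8.5667 23.6917
0.04819055102991298
```

The stop was felt: the moment changed by −0.178 N m, about 5.2 N at the pin, and it was held. Next I'll back off slightly, release and tip the lever back.

Run:
```python
from h import *
t0=r.current_time_s(); *p,psi=np.load("state.npy"); p=np.array(p)
r.move_linear(p,Rt(psi-.005),.1); print("eased",tz(6)[1])
set_gripper(.7); r.move_linear(p+[0,0,.085],Rt(psi),.2); set_gripper(0.)
Q=Rt(YAW-np.pi/2); zt=.144
r.move_pose(L(.072,0,.225),Q); r.move_linear(L(.072,0,zt),Q,.15); F0=np.array(r.current_ft_force())
for x in (.053,.043,.033,.023,.016,.011):
    r.move_linear(L(x,0,zt),Q,.06)
    print(x,np.round(np.array(r.current_ft_force())-F0,2),round(r.current_time_s()-t0,2))
r.move_linear(L(.04,0,.225),Q,.2)
P=avg("lever_grip",n=2,near=L(-.027,0,.127),d=.03); print(P.round(4), "exp",L(-.027,0,.127)); print(r.current_time_s())
c=capture("scene"); cv2.imwrite("pics/aft.png",crop(c,proj(c,np.r_[AX,.07]),80,5,""))
```

```text
eased -0.06819214047037564
0.053 [-1.56  0.28 -0.03] 3.73
0.043 [1.55 0.82 1.68] 4.05
0.033 [0.06 0.61 0.3 ] 4.37
0.023 [-0.46  0.26  0.45] 4.68
0.016 [-0.31 -0.37  0.09] 4.95
0.011 [ 0.14  0.83 -0.74] 5.2
[[ 0.5496 -0.1623  0.1285]
 [ 0.5537 -0.1633  0.13  ]] exp [ 0.54907367 -0.16487214  0.127     ]
29.875
```

View pics/aft.png

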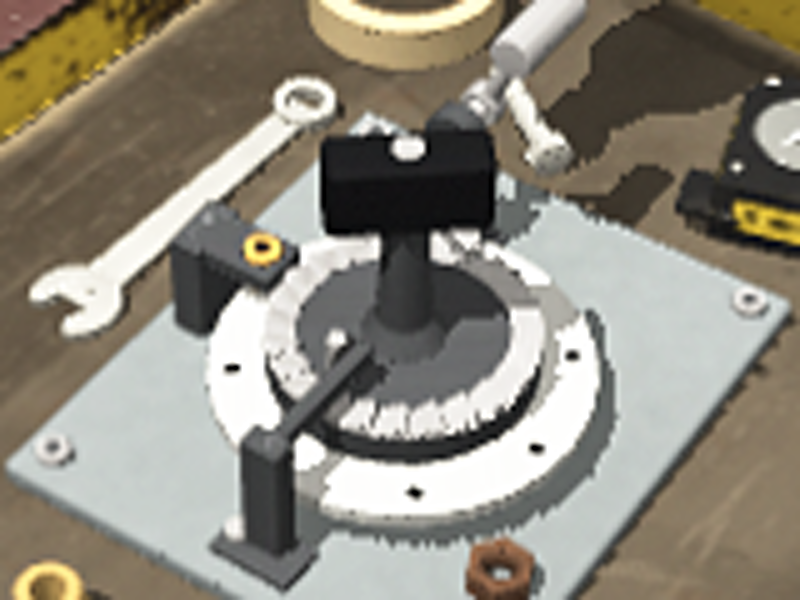

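The picture shows the pin at (338,340) against the stop finger. The lever roller is back at (540,35), leaning to the robot. Next I'll regrip, advance slowly and ease back while feeling for the pawl.

Run:
```python
from h import *
t0=r.current_time_s(); *p,psi=np.load("state.npy"); p=np.array(p); home=psi
psi=home-.01
r.move_pose(p+[0,0,.085],Rt(psi)); set_gripper(.7); r.move_linear(p,Rt(psi),.15)
F,T,_=ft(10); np.save("ft0.npy",np.r_[F,T])
set_gripper(0.); F,T=tz(); print("grip",F.round(2),round(T,3),r.current_time_s()-t0)
out=[]
while psi>home-.775+1e-6:
    psi=max(psi-.04,home-.775); p[:2]+=.2*np.clip(F[:2],-3,3)/4000
    r.move_linear(p,Rt(psi),.1); F,T=tz(3); out.append((float(round(home-psi,3)),float(round(T,3)),F.round(1).tolist()))
print(*out,sep="\n"); r.hold(.3); print(tz(),r.current_joints()[5],r.current_time_s())
np.save("state.npy",np.r_[p,psi]); np.save("home.npy",home)
```

```text
grip [-0.95 -0.34  5.1 ] -0.003 2.4832999999999963
(0.05, -0.071, [-1.1, -0.3, 5.4])
(0.09, -0.046, [-0.6, -0.2, 4.8])
(0.13, -0.083, [-1.3, 0.0, 4.9])
(0.17, -0.052, [-0.1, -0.5, 5.5])
(0.21, -0.057, [-0.4, -0.6, 5.0])
(0.25, -0.055, [-0.1, -0.1, 4.6])
(0.29, -0.03, [0.2, -0.5, 5.1])
(0.33, -0.075, [0.3, -0.7, 4.9])
(0.37, -0.072, [0.1, -0.8, 4.9])
(0.41, -0.05, [0.5, -1.4, 5.1])
(0.45, -0.047, [0.4, -0.6, 5.1])
(0.49, -0.05, [0.3, -0.6, 4.9])
(0.53, -0.076, [-0.0, -1.1, 4.9])
(0.57, -0.044, [0.3, -0.8, 5.2])
(0.61, -0.036, [0.1, -1.3, 4.9])
(0.65, -0.096, [0.3, -1.1, 4.8])
(0.69, -0.003, [0.0, -1.0, 5.1])
(0.73, -0.046, [0.5, -1.0, 5.7])
(0.77, -0.033, [0.1, -1.0, 4.9])
(0.775, 0.018, [-0.2, -0.7, 5.1])
(array([ 0.23754245, -0.98709565,  5.39136676]), np.float64(0.002755968003241258)) 1.3839394837543766 38.275
```

Run:
```python
from h import *
t0=r.current_time_s(); *p,psi=np.load("state.npy"); p=np.array(p); home=float(np.load("home.npy"))
out=[]; 
while home-psi>.53:
    fine=len(out) and out[-1][1]<-.03
    psi+=.0015 if fine else .004
    r.move_linear(p,Rt(psi),.1); F,T=tz(4); out.append((round(float(home-psi),4),round(float(T),3),F[:2].round(1).tolist()))
    if T<-.17:
        break
F,T=tz(20); print(*out,sep="\n"); print("held",F.round(2),T,r.current_joints()[5],r.current_time_s())
np.save("state.npy",np.r_[p,psi])
```

```text
(0.771, 0.04, [0.0, -1.0])
(0.767, 0.018, [0.3, -0.6])
(0.763, 0.036, [-0.5, -0.4])
(0.759, 0.033, [0.1, -0.3])
(0.755, 0.035, [0.0, -0.8])
(0.751, 0.028, [0.1, -0.7])
(0.747, 0.014, [0.1, -0.9])
(0.743, 0.033, [0.5, -0.9])
(0.739, 0.061, [0.2, -0.5])
(0.735, 0.024, [0.2, -0.6])
(0.731, 0.025, [0.4, -0.3])
(0.727, 0.043, [0.3, -0.6])
(0.723, 0.03, [0.1, -0.7])
(0.719, 0.022, [0.4, -0.5])
(0.715, 0.026, [0.3, -0.7])
(0.711, 0.03, [0.1, -0.2])
(0.707, 0.008, [0.1, -0.6])
(0.703, 0.045, [-0.3, -0.7])
(0.699, 0.046, [-0.0, -0.6])
(0.695, 0.029, [0.1, -0.5])
(0.691, 0.051, [-0.1, -0.2])
(0.687, 0.014, [0.1, -0.4])
(0.683, 0.035, [0.3, -0.5])
(0.679, 0.019, [-0.2, -0.8])
(0.675, 0.056, [-0.1, -0.3])
(0.671, 0.018, [0.3, -0.8])
(0.667, 0.011, [0.4, -0.2])
(0.663, 0.019, [0.4, 0.3])
(0.659, 0.034, [0.2, -0.6])
(0.655, 0.016, [0.5, -0.3])
(0.651, 0.02, [0.4, 0.0])
(0.647, -0.007, [0.4, -0.3])
(0.643, -0.098, [0.2, -0.2])
(0.6415, -0.154, [-0.1, -0.1])
(0.64, -0.177, [-0.0, 0.1])
held [-0.01 -0.24  5.31] -0.196396600107054 1.249549994938138 48.3583
```

Contact was at 0.645 rad from home, so it's the right tooth. It was held at 0.196 N m, about 3–5 N on the pawl. Next I'll ease off, release and check.

Run:
```python
from h import *
*p,psi=np.load("state.npy"); p=np.array(p)
r.move_linear(p,Rt(psi-.003),.1); print(tz(6)[1])
set_gripper(.75); r.move_linear(p+[0,0,.1],Rt(psi),.15); r.move_linear(p+[-.15,-.05,.2],None,.25)
P=avg("lever_grip",n=1,near=L(-.027,0,.127),d=.03); print(P.round(4),r.current_ft_force(),r.current_time_s())
c=capture("top"); a=crop(c,proj(c,np.r_[AX,.07]),60,6,"")
c=capture("scene"); b=crop(c,proj(c,np.r_[AX,.07]),80,5,""); cv2.imwrite("pics/fin.png",b);cv2.imwrite("pics/fint.png",a)
```

```text
-0.13483019432941282
[[ 0.545  -0.166   0.126 ]
 [ 0.5458 -0.1652  0.1267]] [ 0.43674165 -0.45864905 -0.7171103 ] 51.0417
```

View pics/fin.png

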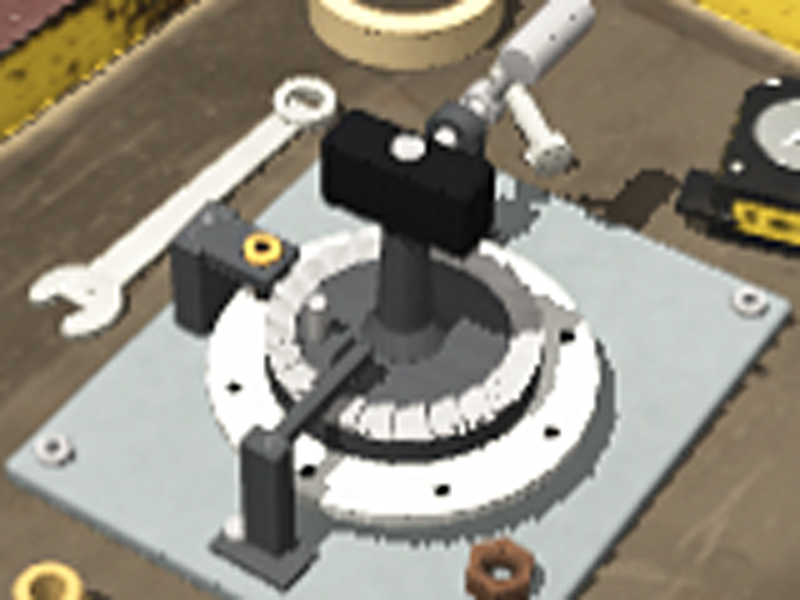

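The final picture shows the pin at (317,315), clear of the stop. The lever roller at (550,45) leans to the robot, and the bystanders are where they were.

```bash
python3 -c "
from h import *
r.job_done(); print(r.current_time_s())"
```

```text
the job is handed in; nothing more can be done
the job is handed in; nothing more can be done
```

I indexed the head as asked and handed the job in at about 51 s. No verdict was reported, so the results below are from my own readings.

1. **Lever over:** I tipped the lever over. The networks put the handle about 2 mm from its expected tipped position.
2. **Home stop:** I turned the knob back about 0.92 rad until the pin bore on the stop. The moment on the tool was about −0.13 N m, which is roughly 2.6 to 5 N at the pin.
3. **Lever back:** I let go and tipped the lever back. The networks then placed the handle 3–5 mm from its pawl-in position, and the picture showed the pin still at the stop.
4. **Three clicks:** I advanced the knob 0.775 rad and eased it back. The tooth met the pawl 0.645 rad from home, so the wheel should rest near 0.655. I held it at about 0.196 N m (3 to 5 N on the pawl), then eased off and let go.

**Last checks:** the networks put the lever handle at its pawl-in place, within 4 mm. In the last picture the things I could see round the head looked unmoved, and the gripper was well clear with nothing touching it.

**Less certain:**
- **Stop force:** the small moment read while turning freely had the opposite sign to what friction should give, so I allowed ±0.04 N m either way. In the worst case the stop force was only just over 2 N.
- **Clicks:** I could not feel the single clicks in the moment readings. The count rests on the angle turned and where the tooth met the pawl.

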